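# Lock the button tin into its twist-fit canister

### The arm

A 6-joint arm with a two-finger parallel gripper is mounted at the origin on a cart in front of the work surface, level with it; the furniture and walls round the work are solid. World frame = base frame: x ahead of the robot, y to its left, z up, the work surface at z = 0. Lengths are in m, angles in rad, forces in N, time in s.
With the tool pointing down it reaches from about 0.375 to 0.9 m from the base axis. Payload 3.1 kg.
Tool frame: the origin (TCP) lies at the very end of the fingers, on their centre line; the grasp point (between the pads) lies 19 mm behind it; z points along the fingers, y is the line along which they close (so a half turn about z gives the same grasp; the last joint's range is limited). The gripper opens to 87 mm and grips with 3 to 60 N. Pads are 19 mm wide; open, the fingers measure 117 mm over their backs; the gripper's body (75 mm by 190 mm) begins 51 mm behind the grasp point.
Start: joints at [0.998, 0.527, 1.433, -0, 1.181, -0.178], TCP at [0.24, 0.577, 0.223] pointing down, gripper open.
Joint ranges: [-3.08, 3.08], [-0.75, 2.2], [0.22, 2.44], [-1.43, 4.57], [0, 2.65], [-2.85, 2.85]. Speed limits (rad/s): [2.79, 2.79, 3.14, 3.14, 3.14, 3.14].

### API

Orientations are given as a unit quaternion [x, y, z, w].
In Python, from rig import status, viewer, robot gives the robot as it stands.
- The arm moves only by the tool arm_command, never from a script. Its arguments are lists of equal length, an entry for each row: "delta_rot": the turn, a rotation vector about the tool's x, y, z in degrees, a list of three; "delta_pos": the shift along the tool's x, y, z in m, a list of three; "gripper": the closure, from -1 (fully open) to 1 (shut). In form: {"delta_rot": [[rx, ry, rz], ...], "delta_pos": [[dx, dy, dz], ...], "gripper": [gripper, ...]}. A call has 1 to 12 rows; each row is the pose to reach, as a shift and turn from the pose commanded when the call began, along the tool's axes at that moment; what a row does not reach only later rows make up. A row lasts 1/12 s, in which the tool goes at most 41.7 mm and 7.16 degrees, less where a joint would pass 70% of its speed; a pose out of reach is approached as far as the arm can. A call with a gripper value outside its range is refused whole. The fingers move at their own pace and stop on an object; "grip_force" is the grip in N (left out, the last holds). Time passes only in rows, so rows that repeat a pose let the fingers close. It gives the time, the measured TCP pose, the force, the opening and the grip force at its end, in the units of the state.
- status.get_obs(): the state, without advancing time (a new reading comes with each control period).
- viewer.camera(name): name is "side" or "top"; returns a dict with "pixels" (480x640x3 uint8, blue, green, red), "fx", "fy", "cx", "cy" (pixels), "k1" (the pictures are not rectified: a ray, as slopes to the right and down, at radius r is drawn at 1 + k1 r^2 times it, then the intrinsics apply), "pose" (4x4, takes a point from camera to world coordinates). Camera axes: x right, y down, z forward; pixel columns grow to the right and rows downward; lengths in m; the calibration is good to about 2 mm. A picture is of the moment at which its call begins. There is no depth.
- robot.hand_in(): hands the job in; it is judged then, once.
The state is a dict: "time": time; "q": joint angles; "joint_velocities": joint speeds; "joint_torque": joint torques, N m; "position": TCP position; "tool_rot": TCP orientation; "ft_force": force on the tool from outside, world axes, zero at the start; "moment": the same for the moment, N m; "grip_width": finger opening in m; "grip_force": force on a finger pad.
Only numpy, scipy, OpenCV 4.12 (cv2) and the standard library are available. Lean on these libraries where they do the work, as an engineer would, in place of code of your own. Each camera call takes 0.05 s, during which the arm holds its last target. There are 200 camera calls.

### The job

The button tin stands in the base of its twist-fit canister, and the canister's cover rests on the sloping stand. Take the cover by its bar handle, lower it upright over the tin, feel for the angle at which it drops fully onto the base, then turn it clockwise (seen from above) as far as it goes so that it is locked, and let go. Leave the tin in place inside and do not push the other things on the counter about.

Things in the scene. Friction and masses are not known exactly. Their poses are not given: they have to be found in the camera images.
- base_seat (a point): Canister base, screwed to the counter: dark steel disc, diameter 120 mm, 14 mm high, with a neck (outer diameter 83 mm, 28 mm high) standing on it. This point is on the axis at the disc's top face, where the cover's rim rests when it is home; z up. Over the flange (see base_flange) the cover stops with its rim 18 mm above this point; over the gaps it sinks all the way.
- base_flange (a point): Centre of the neck's top, 28 mm above base_seat, same axes. A flange (outer diameter 96 mm, 6 mm thick) runs round it with two opposite gaps, 30 mm wide. Only there do the cover's lugs pass, with 0.13 rad play either way. The line through the gaps lies within 0.45 rad of this frame's y axis; its exact angle is not given: find it by touch (turn a little, press lightly, repeat) or by eye.
- cover_grip (a point): Cover, loose, 0.15 to 0.3 kg: aluminium cup upside down, outer diameter 110 mm, 60 mm high, wall 4 mm, with a dark bar handle across its closed top: 14 mm thick (along this frame's x), 64 mm long (along y), 30 mm high. This point is the bar's middle, 15 mm above the closed top, 75 mm above the rim; z is the cover's axis. At the start it leans 30 degrees to the front of the stand.
- cover_lugs (a point): Point on the cover's axis 10 mm above its rim, same axes. At this height are the undersides of two lugs inside the cover, on the y axis below the bar's two ends: each 18 mm wide, 8 mm high, 89 mm clear between them; elsewhere the cover's inside is 102 mm across and 56 mm deep.
- cover: The same cover as a whole; origin at the centre of its open rim, 75 mm below cover_grip, same axes.
- lock_ring (a joint): Lock ring under the flange: 0 rad at the start (open), 0.70 at its stop (locked). When the cover has dropped through the gaps and is turned clockwise seen from above, its lugs push the ring round; with the play the cover turns 0.70 to 1.05 rad in all. Light friction (0.12 N m), stays where left. Anticlockwise the cover meets a fixed stop within 0.3 rad.
- tin_center (a point): Button tin, loose, diameter 70 mm, 46 mm high, standing on the base inside the neck (3 mm play); this point is its middle. Its top is 46 mm above base_seat.
- stand: Fixed plywood stand on which the cover rests: board 132x132 mm sloping 30 degrees down towards its front (-x of this frame, facing to the right and nearer the robot), with two small pegs at its low edge that keep the cover from sliding off. Origin on the counter below the board's middle, where the board's top is 46 mm high.
- tape_measure: Bystander: round tape measure, 52x58x15 mm; origin at the centre of its underside.
- stapler: Bystander: stapler, 155x36x50 mm; origin at the centre of its underside.
- tag_box: Bystander: small card box, 60x85x45 mm; origin at the centre of its underside.
- rubber_stamp: Bystander: wooden hand stamp, 27x56x74 mm; origin at the centre of its underside.
- masking_tape: Bystander: roll of masking tape lying flat, 98x96x25 mm; origin at the centre of its underside.
- card_terminal: Bystander: card terminal, 173x80x43 mm; origin at the centre of its underside.
- spool: Bystander: standing thread spool, 30x30x55 mm; origin at the centre of its underside.
There are look-alikes about, which are no part of the job. Leave any green look-alike of the part that bears tin_center alone.

How it is judged:
On the way, in this order (a step that is already met when the one before it is completed fails the run):
1. the cover stands home on the base, over the tin, with the lock ring still open (z of cover in the frame of base_seat below 0.005 m and horizontal distance between cover and base_seat below 0.005 m and angle between each of cover, tin_center's own z axis and vertical below 0.08 rad and horizontal distance between tin_center and base_seat below 0.008 m and value of joint lock_ring below 0.3 rad), for 0.05 s.
2. the cover has turned the lock ring to its stop (z of cover in the frame of base_seat below 0.005 m and horizontal distance between cover and base_seat below 0.005 m and angle between cover's own z axis and vertical below 0.08 rad and value of joint lock_ring above 0.6 rad), for 0.2 s.
At the end, for the whole second after the job is handed in: The cover is home on the base (rim within 5 mm of the seat in height and 5 mm off its axis, upright within 0.08 rad), the lock ring is turned past 0.6 rad of its 0.70, the tin stands upright inside within 8 mm of the axis, and the cover is released and at rest (all of step 2 and horizontal distance between tin_center and base_seat below 0.008 m and angle between tin_center's own z axis and vertical below 0.08 rad and linear speed of cover below 0.02 m/s and contact force between the fingers and cover below 0.1 N); the robot touches nothing.
It fails at once if another thing on the counter is pushed about (over 30 mm) (distance of any of tape_measure, stapler, tag_box, rubber_stamp, masking_tape, card_terminal, spool from where it was at the start of the episode above 0.03 m).
It also fails if it takes over 51 s, if anything falls off the work surface, if the arm or the gripper's body presses on something with over 40 N, if the wrist force passes 120 N, or if a joint passes its speed limit or range.

## Working session

There is one attempt and no reset: what is moved stays moved. The work goes in short steps, Python scripts to look and compute and a tool call to move; the robot and the scene stay as the last step left them, time stands still between calls to the robot, and variables do not carry over. Pictures are saved under pics/ and viewed, at most 10 in all, crops included, and the job is handed in when it is done.

Besides the shell and the picture viewer there is one more tool, called by a JSON object that holds its "method" and its "body", one argument or row to a line. arm_command: Moves the arm, as the interface text tells. Its arguments: {"type":"object","properties":{"delta_rot":{"type":"array","items":{"type":"array","items":{"type":"number"}}},"delta_pos":{"type":"array","items":{"type":"array","items":{"type":"number"}}},"gripper":{"type":"array","items":{"type":"number"}},"grip_force":{"type":"number"}},"required":["delta_rot","delta_pos","gripper"]}

```bash
mkdir -p pics; cat > h.py <<'E'
import numpy as np, cv2
from rig import status, viewer, robot
def snap(n,f):
    c=viewer.camera(n); cv2.imwrite(f'pics/{f}.png',c['pixels']); np.save(f'pics/{f}.npy',{k:v for k,v in c.items() if k!='pixels'},allow_pickle=True); return c
def ray(c,u,v):
    x=np.array([(u-c['cx'])/c['fx'],(v-c['cy'])/c['fy']]); s=x.copy()
    for _ in range(20): s=x/(1+c['k1']*(s@s))
    P=np.array(c['pose']); return P[:3,3],P[:3,:3]@np.array([*s,1.])
def atz(c,u,v,z):
    o,d=ray(c,u,v); return o+d*(z-o[2])/d[2]
def proj(c,p):
    P=np.array(c['pose']); q=P[:3,:3].T@(np.asarray(p)-P[:3,3]); s=q[:2]/q[2]; s=s*(1+c['k1']*(s@s)); return np.array([s[0]*c['fx']+c['cx'],s[1]*c['fy']+c['cy']])
def tri(c1,p1,c2,p2):
    A=np.zeros((3,3));b=np.zeros(3)
    for c,p in((c1,p1),(c2,p2)):
        o,d=ray(c,*p); d=d/np.linalg.norm(d); M=np.eye(3)-np.outer(d,d); A+=M;b+=M@o
    return np.linalg.solve(A,b)
def load(f): return np.load(f'pics/{f}.npy',allow_pickle=True).item()
E
python3 - <<'E'
from h import *
np.set_printoptions(precision=4,suppress=True)
for n in('side','top'):
    c=snap(n,n+'0'); print(n,c['fx'],c['cx'],c['cy'],c['k1'],np.array(c['pose']))
print(status.get_obs())
E
```

```text
side 436.6046712170128 321.597673500735 234.19430897576913 0.012285461009598932 [[ 0.9583 -0.1281  0.2554  0.3033]
 [-0.2854 -0.4711  0.8346 -0.8577]
 [ 0.0134 -0.8727 -0.4881  0.5815]
 [ 0.      0.      0.      1.    ]]
top 461.69374565204924 322.3369745351724 236.94733795987764 -0.054615188248097746 [[-0.0092 -0.9855  0.1692  0.3486]
 [-1.      0.0087 -0.0034 -0.0111]
 [ 0.0019 -0.1693 -0.9856  1.2508]
 [ 0.      0.      0.      1.    ]]
{'time': 0.1, 'q': array([ 0.9975,  0.5284,  1.4338, -0.    ,  1.1814, -0.1785]), 'joint_velocities': array([-0.0016, -0.0015, -0.0027, -0.0014,  0.0009, -0.0009]), 'joint_torque': array([ -0.0001, -44.0985, -17.7151,   0.0635,   0.0534,  -0.    ]), 'position': array([0.24  , 0.5764, 0.2217]), 'tool_rot': array([ 0.1961,  0.9806, -0.0009, -0.0003]), 'ft_force': array([-0.3751, -0.5596, -0.4628]), 'moment': array([0.0111, 0.0457, 0.0495]), 'grip_force': 0.0, 'grip_width': 0.08697434304742753}
```

View pics/side0.png

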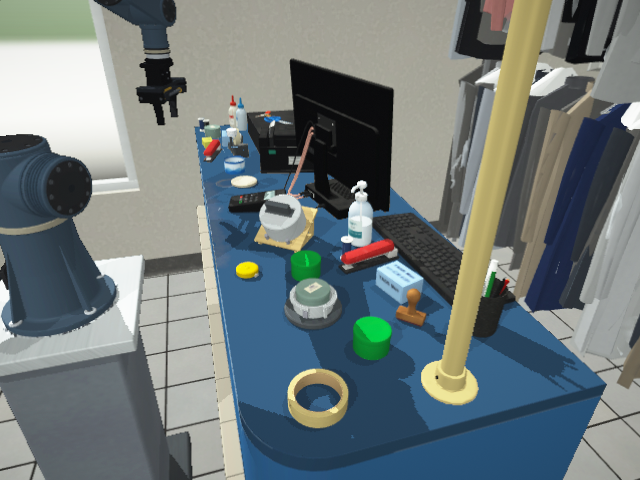

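View pics/top0.png

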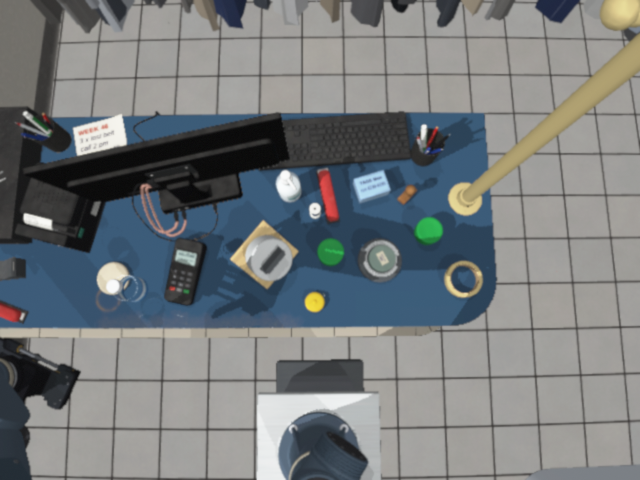

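The cover lies on the stand at top (270,257) and side (283,218). The base with the grey-green tin is at top (380,259) and side (313,300). The bright green tins at top (331,251) and (428,230) are look-alikes to leave alone. Next I'll take close crops.

```bash
python3 - <<'E'
import cv2,numpy as np
t=cv2.imread('pics/top0.png');s=cv2.imread('pics/side0.png')
def crop(i,x,y,w,h,k):
    return cv2.resize(i[y:y+h,x:x+w],None,fx=k,fy=k,interpolation=cv2.INTER_CUBIC)
a=np.hstack([crop(t,225,215,80,75,5),crop(t,340,222,80,75,5)][:2])
cv2.imwrite('pics/ct.png',a)
b=np.hstack([crop(s,245,180,80,75,5),crop(s,275,262,80,75,5)])
cv2.imwrite('pics/cs.png',b)
E
```

```text
(no output)
```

View pics/ct.png

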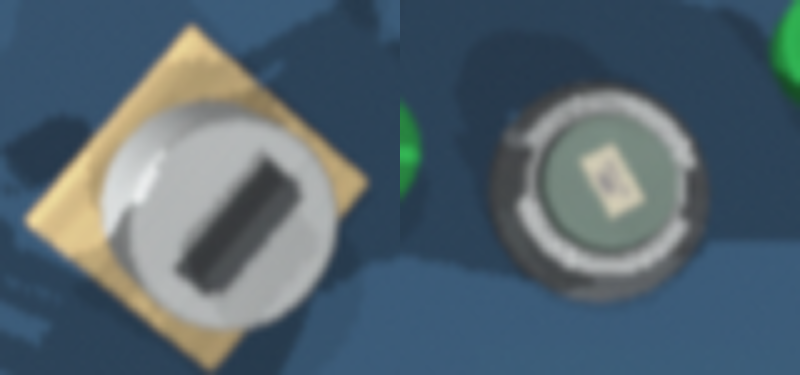

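View pics/cs.png

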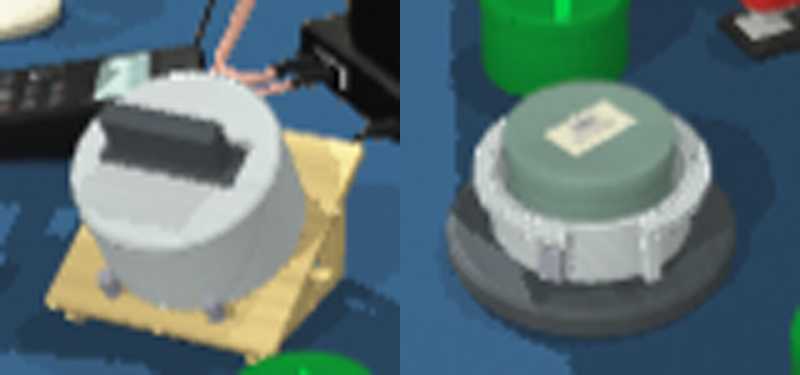

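```bash
cat > fit.py <<'E'
from h import *
from scipy.optimize import least_squares
from scipy.spatial.transform import Rotation as R
np.set_printoptions(precision=4,suppress=True)
T,S=load('top0'),load('side0')
def px(o,p,x0=0): return np.array([(p[0]-x0+.5)/5-.5+o[0],(p[1]+.5)/5-.5+o[1]])
To,So=(225,215),(245,180)
# stand from top
st=[px(To,p) for p in((190,22),(370,183),(215,370),(25,220))]
# crop order: back-right, front-right, front-left, back-left ; stand -x = front
def stand(p):
    x,y,a=p; s=[]
    for sx,sy in((1,-1),(-1,-1),(-1,1),(1,1)):
        q=R.from_euler('z',a).apply([sx*.066*np.cos(np.pi/6),sy*.066,.046+sx*.033])+[x,y,0]; s.append(proj(T,q))
    return (np.array(s)-st).ravel()
rs=least_squares(stand,[.5,.1,.8]); print('stand',rs.x,rs.fun)
# base: disc rim points (top edge) in both pictures, flange in both
BT,BS=(340,222),(275,262)
th=np.linspace(0,2*np.pi,361)
def circ(c,ctr,r,Rm=np.eye(3)):
    return np.array([proj(c,ctr+Rm@np.array([r*np.cos(t),r*np.sin(t),0])) for t in th])
def dist(C,p): return np.min(np.linalg.norm(C-p,axis=1))
def sg(C,p):
    return -cv2.pointPolygonTest(C.astype(np.float32).reshape(-1,1,2),(float(p[0]),float(p[1])),True)
fl=[px(BT,p,400) for p in((605,86),(532,130),(685,150),(527,215),(575,265),(612,275),(655,262))]
fls=[px(BS,p,400) for p in((710,160),(474,160))]
ti=[px(BT,p,400) for p in((540,180),(683,180),(611,110),(611,252))]
def base(p):
    x,y=p
    A=circ(T,np.array([x,y,.042]),.048); B=circ(S,np.array([x,y,.042]),.048)
    return [sg(A,q) for q in fl]+[sg(B,q) for q in fls]
rb=least_squares(base,[.5,-.13],diff_step=1e-4); print('base',rb.x,rb.fun)
print('tin', sum(atz(T,*q,.060) for q in ti)/4)
for n,p in(('L',((525,145),(522,198))),('R',((692,167),(686,222)))):
    q=[atz(T,*px(BT,k,400),.042)-[*rb.x,.042] for k in p]
    print(n,[(np.linalg.norm(k),np.degrees(np.arctan2(k[1],k[0]))) for k in q])
# cover
hull=[px(To,p) for p in((302,185),(265,152),(177,268),(210,297))]
hv=np.array([(-7,-32,15),(7,-32,-15),(7,32,-15),(-7,32,15)])/1e3
capT=[px(To,p) for p in((220,118),(337,210),(235,330),(300,305),(310,145))]
capS=[px(So,p) for p in((72,185),(110,235),(160,252),(270,110),(200,72),(282,150))]
def Rc(a,sp,tilt=np.pi/6): return (R.from_euler('z',a)*R.from_euler('y',-tilt)*R.from_euler('z',sp)).as_matrix()
def cov(p):
    g=p[:3]; M=Rc(p[3],p[4])
    r=[proj(T,g+M@v)-q for v,q in zip(hv,hull)]
    A=circ(T,g-M[:,2]*.015,.055,M);B=circ(S,g-M[:,2]*.015,.055,M)
    return np.concatenate([np.ravel(r),[sg(A,q) for q in capT],[sg(B,q) for q in capS],[20*(p[3]-rs.x[2])]])
if __name__=='__main__':
    M=Rc(rs.x[2],0); g0=np.array([rs.x[0],rs.x[1],.046])+M[:,2]*.075
    rc=least_squares(cov,[*g0,rs.x[2],0],diff_step=1e-4); print('cover',rc.x,rc.fun,'\npred',g0)
    np.save('fit.npy',np.array([*rc.x,*rb.x,*rs.x]))
    g=rc.x[:3];M=Rc(*rc.x[3:5]); print(M); out=[]
    for c,f,o in((T,'top0',To),(S,'side0',So)):
        i=cv2.resize(cv2.imread(f'pics/{f}.png')[o[1]:o[1]+75,o[0]:o[0]+80],None,fx=5,fy=5,interpolation=cv2.INTER_CUBIC)
        z=lambda p:((np.array(p)-o+.5)*5-.5)
        V=[z(proj(c,g+M@(np.array([a,b,d])/1e3))) for a in(-7,7) for b in(-32,32) for d in(-15,15)]
        for a in range(8):
            for b in(1,2,4):
                if not a&b: cv2.line(i,tuple(int(k) for k in V[a].round()),tuple(int(k) for k in V[a|b].round()),(0,0,255),1)
        for h in(.015,.075): cv2.polylines(i,[np.array([z(p) for p in circ(c,g-M[:,2]*h,.055,M)]).round().astype(int)],True,(0,255,255),1)
        out.append(i)
    i=[]
    for c,f,o in((T,'top0',BT),(S,'side0',BS)):
        k=cv2.resize(cv2.imread(f'pics/{f}.png')[o[1]:o[1]+75,o[0]:o[0]+80],None,fx=5,fy=5,interpolation=cv2.INTER_CUBIC)
        z=lambda p:((np.array(p)-o+.5)*5-.5)
        for h,r in((.014,.06),(.042,.048),(.036,.048)): cv2.polylines(k,[np.array([z(p) for p in circ(c,np.array([*rb.x,h]),r)]).round().astype(int)],True,(0,0,255),1)
        i.append(k)
    cv2.imwrite('pics/ov.png',cv2.resize(np.vstack([np.hstack(out),np.hstack(i)]),(640,600)))
E
python3 fit.py
```

```text
stand [0.5098 0.1358 0.8831] [ 0.4613  0.5011 -0.2328 -0.7098 -0.5459 -0.0416  0.2891  0.23  ]
base [ 0.4983 -0.1694] [ 1.2933 -0.0401 -0.9902 -0.8545 -0.3374  0.3987  0.3307 -0.3102  0.3513]
tin [ 0.497  -0.1695  0.06  ]
L [(np.float64(0.047169441117409304), np.float64(64.61919135868558)), (np.float64(0.04558424630143816), np.float64(100.05574092387587))]
R [(np.float64(0.04615798400783985), np.float64(-80.45937282059938)), (np.float64(0.04656227773021202), np.float64(-117.51269684322692))]
cover [0.4867 0.1092 0.1076 0.8822 0.0202] [-0.4112  1.5601 -0.7554  2.5587  0.8742 -0.696   1.7628 -0.4783 -0.3032
  0.4804  0.4027  1.2824  0.3598  0.2977 -0.5936  0.2814 -1.0587 -0.1435
 -0.6557 -0.0193] 
pred [0.486  0.1068 0.111 ]
[[ 0.5346 -0.7831 -0.3177]
 [ 0.6814  0.6218 -0.3861]
 [ 0.4999 -0.0101  0.866 ]]
```

View pics/ov.png

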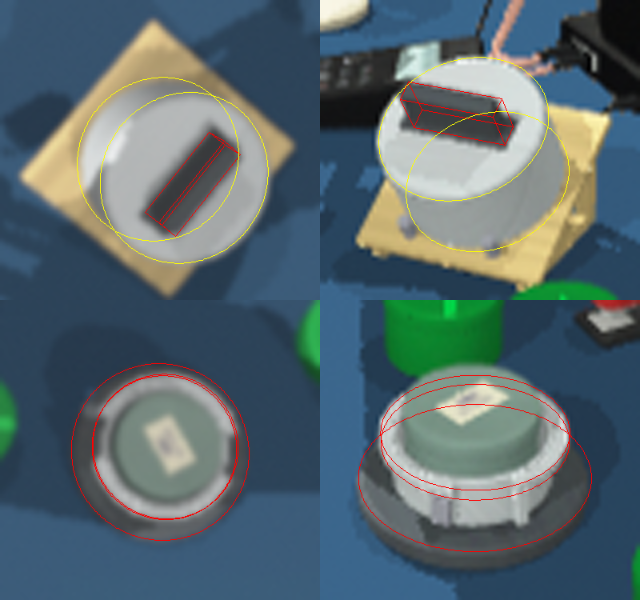

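The overlay fits. The cover grip is about (.486, .108, .111). The base is at (.498, -.169), with its gap line about 8° clockwise of the y axis. Next I'll compute the pregrasp.

```bash
cat > go.py <<'E'
from h import *
from fit import Rc,R
f=np.load('fit.npy'); M=Rc(f[3],f[4]); G=np.array([.4855,.1078,.1108])
Rg=np.column_stack([M[:,1],M[:,0],-M[:,2]])
def yaw(d): # tool down, tool y at angle d (deg)
    a=np.radians(d); y=np.array([np.cos(a),np.sin(a),0]); z=np.array([0,0,-1.]); return np.column_stack([np.cross(y,z),y,z])
def d(pos,Rt):
    o=status.get_obs(); R0=R.from_quat(o['tool_rot'])
    print('rot',(R0.inv()*R.from_matrix(Rt)).as_rotvec(degrees=True).round(2),'pos',R0.inv().apply(np.array(pos)-o['position']).round(4),'at',o['position'])
E
python3 - <<'E' 2>&1 | grep -A9 rot
from go import *
d(G+M[:,2]*.06,Rg); d([.36,.30,.24],yaw(60))
E
```

```text
rot [-29.83  -4.71  15.32] pos [-0.3982 -0.3667  0.0595] at [0.24   0.5764 0.2217]
rot [-0.11 -0.01  7.38] pos [-0.217 -0.209 -0.018] at [0.24   0.5764 0.2217]
```

{"method": "arm_command", "body": {
  "delta_rot": [
    [0,0,4],
    [0,0,7],
    [-3,0,8],
    [-6,-1,9],
    [-10,-2,10],
    [-14,-2,11],
    [-18,-3,12],
    [-22,-4,13],
    [-26,-4,14],
    [-29.8,-4.7,15.3],
    [-29.8,-4.7,15.3],
    [-29.8,-4.7,15.3]
  ],
  "delta_pos": [
    [-0.02,-0.02,-0.01],
    [-0.05,-0.05,-0.018],
    [-0.08,-0.08,-0.018],
    [-0.11,-0.11,-0.018],
    [-0.14,-0.14,-0.018],
    [-0.17,-0.17,-0.018],
    [-0.2,-0.2,-0.018],
    [-0.23,-0.22,-0.01],
    [-0.26,-0.245,0],
    [-0.29,-0.27,0.01],
    [-0.32,-0.295,0.02],
    [-0.35,-0.32,0.035]
  ],
  "gripper": [-1,-1,-1,-1,-1,-1,-1,-1,-1,-1,-1,-1]
}}

```text
time: 1.1
position: [0.4002, 0.2218, 0.2107]
tool_rot: [0.315, 0.914, 0.242, 0.087]
ft_force: [0.6, 0.2, -0.1]
grip_width: 0.0868
grip_force: 0.0
```

```bash
python3 - <<'E' 2>&1 | grep -A9 rot
from go import *
d(G+M[:,2]*.06,Rg); print(status.get_obs()['q'])
E
```

```text
rot [-0.23 -0.34  0.18] pos [-0.1365 -0.0824  0.0091] at [0.4002 0.2218 0.2107]
[-0.0245  0.2283  2.2014  0.8613  0.5469 -1.6449]
```

{"method": "arm_command", "body": {
  "delta_rot": [
    [0,0,0],
    [0,0,0],
    [0,0,0],
    [0,0,0],
    [0,0,0],
    [0,0,0],
    [0,0,0],
    [0,0,0]
  ],
  "delta_pos": [
    [-0.03,-0.02,0],
    [-0.06,-0.04,0],
    [-0.09,-0.06,0.005],
    [-0.12,-0.075,0.009],
    [-0.1365,-0.0824,0.009],
    [-0.1365,-0.0824,0.009],
    [-0.1365,-0.0824,0.009],
    [-0.1365,-0.0824,0.009]
  ],
  "gripper": [-1,-1,-1,-1,-1,-1,-1,-1]
}}

```text
time: 1.77
position: [0.4661, 0.0859, 0.1629]
tool_rot: [0.315, 0.914, 0.241, 0.086]
ft_force: [-0.2, 1.2, -0.1]
grip_width: 0.0869
grip_force: 0.0
```

```bash
python3 - <<'E' 2>&1 | grep -A9 rot
from go import *
d(G+M[:,2]*.06,Rg); d(G-M[:,2]*.011,Rg);print(status.get_obs()['q'])
ims=[]
for n in('side','top'):
    c=snap(n,n+'1')
    u,v=proj(c,G).astype(int); ims.append(cv2.resize(c['pixels'][v-65:v+55,u-50:u+50],None,fx=4,fy=4,interpolation=cv2.INTER_CUBIC))
cv2.imwrite('pics/g1.png',np.hstack(ims))
E
```

```text
rot [-0.33 -0.45  0.14] pos [-0.0011 -0.0007 -0.0003] at [0.4661 0.0859 0.1629]
rot [-0.33 -0.45  0.14] pos [-0.0016 -0.0003  0.0707] at [0.4661 0.0859 0.1629]
[-0.3887  0.3997  2.1405  0.8999  0.6516 -2.0418]
```

View pics/g1.png

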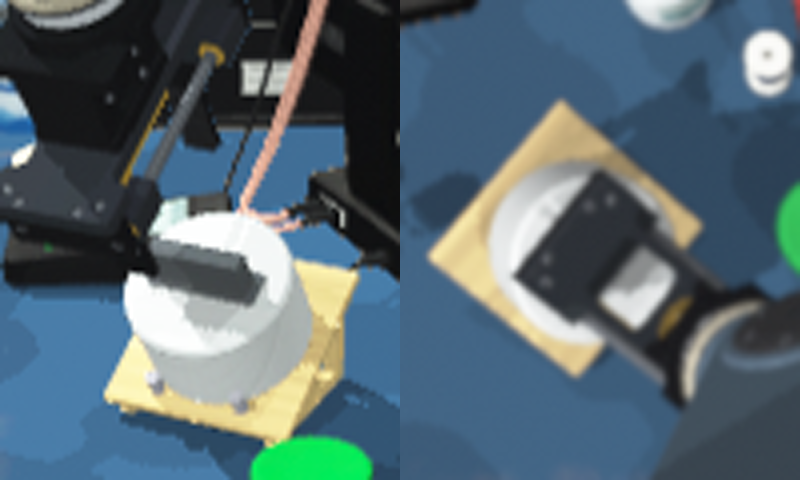

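The gripper is straddling the bar as planned: in the left crop, the finger ends are at about (150,250) and (205,140), either side of the bar. Next I approach along the tool axis.

{"method": "arm_command", "body": {
  "delta_rot": [
    [0,0,0],
    [0,0,0],
    [-0.3,-0.4,0],
    [-0.3,-0.4,0],
    [-0.3,-0.4,0],
    [-0.3,-0.4,0],
    [-0.3,-0.4,0],
    [-0.3,-0.4,0]
  ],
  "delta_pos": [
    [-0.001,0,0.015],
    [-0.001,0,0.03],
    [-0.001,0,0.045],
    [-0.0015,0,0.055],
    [-0.0015,0,0.062],
    [-0.0015,0,0.067],
    [-0.0015,0,0.069],
    [-0.0015,0,0.069]
  ],
  "gripper": [-1,-1,-1,-1,-1,-1,-1,-1]
}}

```text
time: 2.53
position: [0.4894, 0.1115, 0.1031]
tool_rot: [0.315, 0.913, 0.242, 0.09]
ft_force: [0.3, 0.1, -0.5]
grip_width: 0.087
grip_force: 0.0
```

```bash
python3 - <<'E' 2>&1 | grep -A9 rot
from go import *
d(G-M[:,2]*.011,Rg);print(status.get_obs()['ft_force'])
ims=[]
for n in('side','top'):
    c=snap(n,n+'2')
    u,v=proj(c,G).astype(int); ims.append(cv2.resize(c['pixels'][v-50:v+50,u-50:u+50],None,fx=4,fy=4,interpolation=cv2.INTER_CUBIC))
cv2.imwrite('pics/g2.png',np.hstack(ims))
E
```

```text
rot [-0.03  0.02  0.23] pos [ 0.0007 -0.0008  0.0016] at [0.4894 0.1115 0.1031]
[ 0.3243  0.1209 -0.472 ]
```

View pics/g2.png

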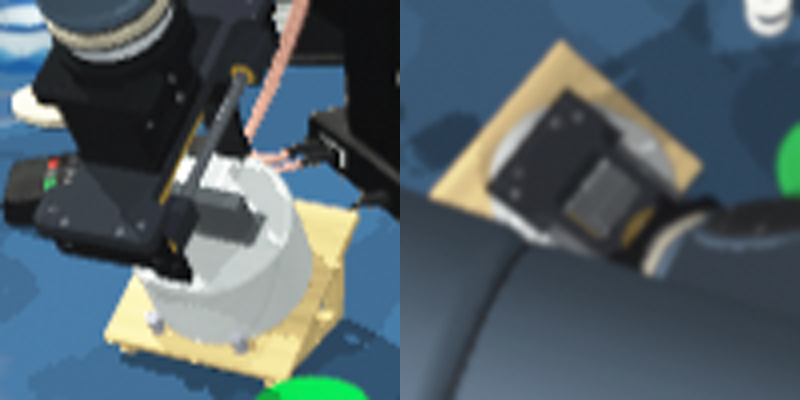

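The bar lies between the fingers, with the front finger tip at left crop (185,270) and the bar behind it. Closing now.

{"method": "arm_command", "body": {
  "delta_rot": [
    [0,0,0],
    [0,0,0],
    [0,0,0],
    [0,0,0],
    [0,0,0],
    [0,0,0],
    [0,0,0],
    [0,0,0],
    [0,0,0],
    [0,0,0],
    [0,0,0],
    [0,0,0]
  ],
  "delta_pos": [
    [0,0,0],
    [0,0,0],
    [0,0,0],
    [0,0,0],
    [0,0,0],
    [0,0,0],
    [0,0,0],
    [0,0,0],
    [0,0,0],
    [0,0,0],
    [0,0,0],
    [0,0,0]
  ],
  "gripper": [1,1,1,1,1,1,1,1,1,1,1,1],
  "grip_force": 40
}}

```text
time: 3.63
position: [0.4898, 0.1105, 0.1029]
tool_rot: [0.316, 0.913, 0.242, 0.091]
ft_force: [-4.5, -6.4, 1.9]
grip_width: 0.0147
grip_force: 3.2
```

{"method": "arm_command", "body": {
  "delta_rot": [
    [0,0,0],
    [0,0,0],
    [0,0,0],
    [0,0,0],
    [0,0,0],
    [0,0,0],
    [0,0,0],
    [0,0,0],
    [0,0,0],
    [0,0,0]
  ],
  "delta_pos": [
    [0,0,0],
    [0,0,0],
    [0,0,0],
    [0,0,-0.005],
    [0,0,-0.015],
    [0,0,-0.03],
    [0,0,-0.045],
    [0,0.01,-0.07],
    [0,0.03,-0.1],
    [0,0.03,-0.1]
  ],
  "gripper": [1,1,1,1,1,1,1,1,1,1]
}}

```text
time: 4.47
position: [0.4763, 0.0921, 0.2098]
tool_rot: [0.315, 0.913, 0.243, 0.095]
ft_force: [1.8, -0.8, -2.8]
grip_width: 0.014
grip_force: 39.9
```

```bash
python3 - <<'E' 2>&1 | grep -A9 rot
from go import *
o=status.get_obs();d([.498,-.169,.22],yaw(-8.3));print({k:o[k] for k in('q','ft_force','grip_width','grip_force')})
E
```

```text
rot [ 28.   -14.7   58.81] pos [-0.1793 -0.162  -0.1017] at [0.4763 0.0921 0.2098]
{'q': array([-0.3645,  0.299 ,  2.0819,  0.7859,  0.7344, -1.8617]), 'ft_force': array([ 1.8034, -0.8277, -2.7662]), 'grip_width': 0.014017430398191913, 'grip_force': 39.861158821731806}
```

{"method": "arm_command", "body": {
  "delta_rot": [
    [2,-1,4],
    [4,-2.1,8.4],
    [6,-3.2,12.6],
    [8,-4.2,16.8],
    [10,-5.3,21],
    [12,-6.3,25.2],
    [14,-7.4,29.4],
    [16,-8.4,33.6],
    [18,-9.5,37.8],
    [20,-10.5,42],
    [22,-11.6,46.2],
    [24,-12.6,50.4]
  ],
  "delta_pos": [
    [-0.005,-0.005,-0.01],
    [-0.02,-0.018,-0.02],
    [-0.035,-0.032,-0.03],
    [-0.05,-0.046,-0.04],
    [-0.065,-0.06,-0.05],
    [-0.08,-0.074,-0.06],
    [-0.095,-0.088,-0.07],
    [-0.11,-0.102,-0.08],
    [-0.125,-0.116,-0.085],
    [-0.14,-0.13,-0.09],
    [-0.155,-0.143,-0.095],
    [-0.17,-0.154,-0.1]
  ],
  "gripper": [1,1,1,1,1,1,1,1,1,1,1,1]
}}

```text
time: 5.47
position: [0.492, -0.1566, 0.2153]
tool_rot: [0.707, 0.706, 0.033, 0.008]
ft_force: [0.6, 0.1, -3.2]
grip_width: 0.0137
grip_force: 39.9
```

```bash
python3 - <<'E' 2>&1 | grep -A9 rot
from go import *
o=status.get_obs();d([.498,-.169,.20],yaw(-8.3));print({k:o[k] for k in('q','ft_force','grip_width','grip_force')})
E
```

```text
rot [ 3.17 -2.27  8.2 ] pos [-0.0129  0.0052  0.0152] at [ 0.492  -0.1566  0.2153]
{'q': array([-0.5619,  0.375 ,  1.7429,  0.0726,  0.9945, -0.599 ]), 'ft_force': array([ 0.5726,  0.0795, -3.2236]), 'grip_width': 0.013721277285414266, 'grip_force': 39.8555095307529}
```

{"method": "arm_command", "body": {
  "delta_rot": [
    [1.5,-1,4],
    [3.2,-2.3,8.2],
    [3.2,-2.3,8.2],
    [3.2,-2.3,8.2],
    [3.2,-2.3,8.2]
  ],
  "delta_pos": [
    [-0.006,0.002,0.005],
    [-0.013,0.005,0.015],
    [-0.013,0.005,0.015],
    [-0.013,0.005,0.015],
    [-0.013,0.005,0.015]
  ],
  "gripper": [1,1,1,1,1]
}}

```text
time: 5.88
position: [0.4983, -0.168, 0.2009]
tool_rot: [0.755, 0.656, 0.001, 0.001]
ft_force: [0.7, 0.1, -2.8]
grip_width: 0.0138
grip_force: 39.9
```

```bash
python3 - <<'E' 2>&1 | grep -A9 rot
from go import *
from fit import circ
o=status.get_obs();d([.498,-.169,.20],yaw(-8.3));print(o['q'],o['ft_force'])
Rt=R.from_quat(o['tool_rot']).as_matrix()
g=o['position']-Rt[:,2]*.011; A=-Rt[:,2]; ims=[]
Mc=np.column_stack([Rt[:,1],Rt[:,0],A])
for n in('side','top'):
    c=snap(n,n+'3'); i=c['pixels'].copy(); u,v=proj(c,g-A*.06).astype(int); x0,y0=u-50,v-60
    k=cv2.resize(i[y0:y0+150,x0:x0+100],None,fx=4,fy=4,interpolation=cv2.INTER_CUBIC)
    z=lambda p:((p-[x0,y0]+.5)*4-.5).round().astype(int)
    for h in(.015,.075): cv2.polylines(k,[z(circ(c,g-A*h,.055,Mc))],True,(0,0,255),1)
    cv2.polylines(k,[z(circ(c,np.array([.498,-.169,.042]),.048))],True,(0,255,255),1)
    ims.append(k)
cv2.imwrite('pics/g3.png',np.hstack(ims))
E
```

```text
rot [ 0.16 -0.02  0.31] pos [-0.001  -0.0002  0.0009] at [ 0.4983 -0.168   0.2009]
[-0.5387  0.4228  1.7057  0.0017  1.0108 -0.4002] [ 0.686   0.0554 -2.8438]
```

View pics/g3.png

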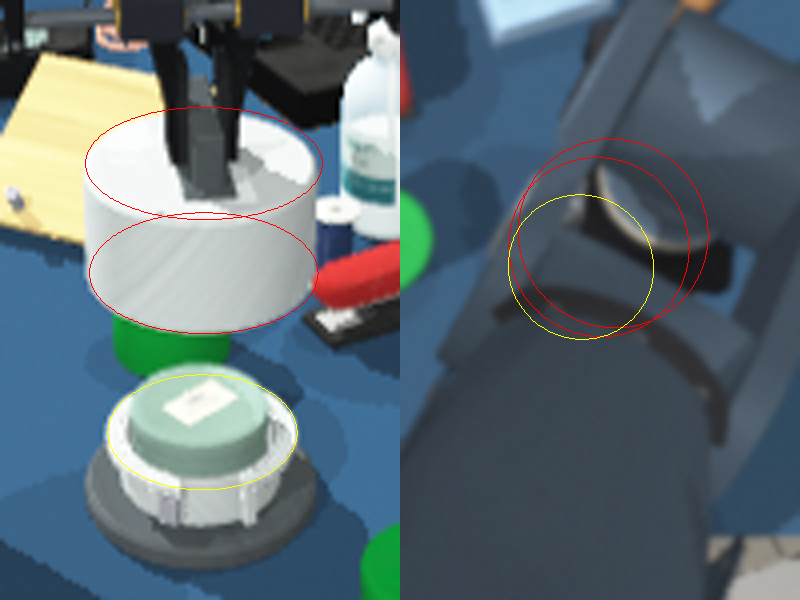

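The cover hangs upright in the side crop: cap edges at x 84 and 318, rim bottom at y 333. It is nearly centred over the base, whose flange edges are at 107 and 298. I'll lower it to just above the flange and look again.

{"method": "arm_command", "body": {
  "delta_rot": [
    [0,0,0],
    [0,0,0],
    [0,0,0],
    [0,0,0],
    [0,0,0],
    [0,0,0.3],
    [0,0,0.3],
    [0,0,0.3]
  ],
  "delta_pos": [
    [-0.001,0,0.01],
    [-0.001,0,0.025],
    [-0.001,0,0.045],
    [-0.001,0,0.06],
    [-0.001,0,0.072],
    [-0.001,0,0.08],
    [-0.001,0,0.084],
    [-0.001,0,0.085]
  ],
  "gripper": [1,1,1,1,1,1,1,1]
}}

```text
time: 6.65
position: [0.4993, -0.1701, 0.1158]
tool_rot: [0.757, 0.653, 0.001, 0.002]
ft_force: [-0.1, 0.1, -2.6]
grip_width: 0.0138
grip_force: 39.9
```

```bash
python3 - <<'E' 2>&1 | grep -A9 rot
from go import *
from fit import circ
o=status.get_obs();d([.498,-.169,.115],yaw(-8.3));print(o['ft_force'],o['moment'])
Rt=R.from_quat(o['tool_rot']).as_matrix()
A=-Rt[:,2]; g=o['position']+A*.0093
Mc=np.column_stack([Rt[:,1],Rt[:,0],A])
c=snap('side','side4'); i=c['pixels']; u,v=proj(c,g-A*.075).astype(int); x0,y0=u-45,v-55
K=7
k=cv2.resize(i[y0:y0+85,x0:x0+90],None,fx=K,fy=K,interpolation=cv2.INTER_CUBIC)
z=lambda p:((p-[x0,y0]+.5)*K-.5).round().astype(int)
for h in(.015,.075): cv2.polylines(k,[z(circ(c,g-A*h,.055,Mc))],True,(0,0,255),1)
for h in(.0,.014): cv2.polylines(k,[z(circ(c,np.array([.498,-.169,h]),.06))],True,(0,255,255),1)
cv2.imwrite('pics/g4.png',k)
E
```

```text
rot [ 0.22  0.06 -0.1 ] pos [ 0.0009 -0.0014  0.0008] at [ 0.4993 -0.1701  0.1158]
[-0.0839  0.0825 -2.5836] [-0.0991  0.0496 -0.0484]
```

View pics/g4.png

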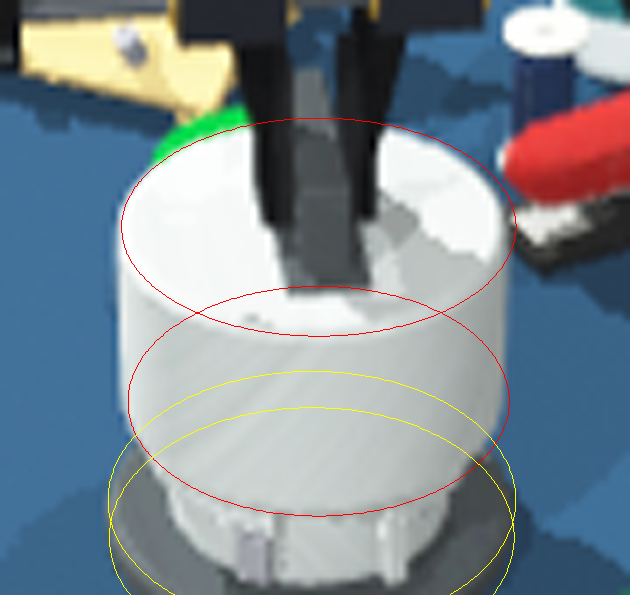

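The cover sits laterally centred over the base. Its edges are at x 117 and 507, and the disc's are at 108 and 515. Next I'll lower it gently and watch the force.

{"method": "arm_command", "body": {
  "delta_rot": [
    [0.2,0,0],
    [0.2,0,0],
    [0.2,0,0],
    [0.2,0,0],
    [0.2,0,0],
    [0.2,0,0]
  ],
  "delta_pos": [
    [0.001,0,0.004],
    [0.001,0,0.008],
    [0.001,0,0.011],
    [0.001,0,0.0135],
    [0.001,0,0.015],
    [0.001,0,0.015]
  ],
  "gripper": [1,1,1,1,1,1]
}}

```text
time: 7.2
position: [0.4997, -0.1692, 0.1011]
tool_rot: [0.757, 0.653, -0.0, 0.001]
ft_force: [0.0, -0.0, -2.7]
grip_width: 0.0137
grip_force: 39.9
```

{"method": "arm_command", "body": {
  "delta_rot": [
    [0,0,0],
    [0,0,0],
    [0,0,0],
    [0,0,0],
    [0,0,0]
  ],
  "delta_pos": [
    [0,0,0.002],
    [0,0,0.004],
    [0,0,0.006],
    [0,0,0.007],
    [0,0,0.007]
  ],
  "gripper": [1,1,1,1,1]
}}

```text
time: 7.62
position: [0.4997, -0.1692, 0.0941]
tool_rot: [0.757, 0.653, -0.0, 0.001]
ft_force: [0.2, 0.5, -3.7]
grip_width: 0.0136
grip_force: 39.9
```

{"method": "arm_command", "body": {
  "delta_rot": [
    [0,0,0],
    [0,0,0],
    [0,0,0],
    [0,0,0],
    [0,0,0]
  ],
  "delta_pos": [
    [0,0,0.0015],
    [0,0,0.003],
    [0,0,0.0045],
    [0,0,0.005],
    [0,0,0.005]
  ],
  "gripper": [1,1,1,1,1]
}}

```text
time: 8.03
position: [0.4998, -0.1692, 0.0892]
tool_rot: [0.757, 0.653, -0.0, 0.001]
ft_force: [0.2, 0.6, -3.3]
grip_width: 0.0135
grip_force: 39.9
```

The lugs are passing the gaps without contact. Continuing down to the seat.

{"method": "arm_command", "body": {
  "delta_rot": [
    [0,0,0],
    [0,0,0],
    [0,0,0],
    [0,0,0],
    [0,0,0],
    [0,0,0]
  ],
  "delta_pos": [
    [0,0,0.002],
    [0,0,0.004],
    [0,0,0.006],
    [0,0,0.0075],
    [0,0,0.0085],
    [0,0,0.0085]
  ],
  "gripper": [1,1,1,1,1,1]
}}

```text
time: 8.53
position: [0.4997, -0.1692, 0.0806]
tool_rot: [0.757, 0.653, -0.0, 0.001]
ft_force: [0.0, 0.1, -3.8]
grip_width: 0.0135
grip_force: 39.9
```

{"method": "arm_command", "body": {
  "delta_rot": [
    [0,0,0],
    [0,0,0],
    [0,0,0],
    [0,0,0],
    [0,0,0]
  ],
  "delta_pos": [
    [0,0,0.0005],
    [0,0,0.001],
    [0,0,0.0015],
    [0,0,0.002],
    [0,0,0.002]
  ],
  "gripper": [1,1,1,1,1]
}}

```text
time: 8.95
position: [0.5, -0.1695, 0.0793]
tool_rot: [0.757, 0.653, -0.0, 0.001]
ft_force: [0.0, 0.3, 0.0]
grip_width: 0.0137
grip_force: 39.9
```

It is seated: the force stepped up at the expected height. Now turning clockwise (+z of the tool).

{"method": "arm_command", "body": {
  "delta_rot": [
    [0,0,2],
    [0,0,4],
    [0,0,6],
    [0,0,8],
    [0,0,10],
    [0,0,12],
    [0,0,14],
    [0,0,16],
    [0,0,18],
    [0,0,20],
    [0,0,20]
  ],
  "delta_pos": [
    [0,0,0],
    [0,0,0],
    [0,0,0],
    [0,0,0],
    [0,0,0],
    [0,0,0],
    [0,0,0],
    [0,0,0],
    [0,0,0],
    [0,0,0],
    [0,0,0]
  ],
  "gripper": [1,1,1,1,1,1,1,1,1,1,1]
}}

```text
time: 9.87
position: [0.4992, -0.169, 0.0792]
tool_rot: [0.859, 0.512, -0.0, 0.001]
ft_force: [-2.4, -0.1, 3.3]
grip_width: 0.0135
grip_force: 39.9
```

```bash
python3 -c "
from rig import status as s
o=s.get_obs();print(o['ft_force'],o['moment'],o['q'][5])"
```

```text
[-2.43684765 -0.12817985  3.34552536] [0.04849218 0.49959903 0.09580357] -0.04111380041188246
```

{"method": "arm_command", "body": {
  "delta_rot": [
    [0,0,2],
    [0,0,4],
    [0,0,6],
    [0,0,8],
    [0,0,10],
    [0,0,12],
    [0,0,14],
    [0,0,16],
    [0,0,18],
    [0,0,20],
    [0,0,22],
    [0,0,22]
  ],
  "delta_pos": [
    [0,0,0],
    [0,0,0],
    [0,0,0],
    [0,0,0],
    [0,0,0],
    [0,0,0],
    [0,0,0],
    [0,0,0],
    [0,0,0],
    [0,0,0],
    [0,0,0],
    [0,0,0]
  ],
  "gripper": [1,1,1,1,1,1,1,1,1,1,1,1]
}}

```text
time: 10.87
position: [0.4992, -0.1691, 0.0793]
tool_rot: [0.941, 0.339, -0.0, 0.001]
ft_force: [-2.3, -0.1, 3.9]
grip_width: 0.0134
grip_force: 39.9
```

```bash
python3 -c "
from rig import status as s
o=s.get_obs();print(o['ft_force'],o['moment'],o['q'][5])"
```

```text
[-2.25798444 -0.11390296  3.9335603 ] [-0.02378614  0.64046849  0.14763982] 0.34209305521226313
```

{"method": "arm_command", "body": {
  "delta_rot": [
    [0,0,1.5],
    [0,0,3],
    [0,0,4.5],
    [0,0,6],
    [0,0,7],
    [0,0,7]
  ],
  "delta_pos": [
    [0,0,0],
    [0,0,0],
    [0,0,0],
    [0,0,0],
    [0,0,0],
    [0,0,0]
  ],
  "gripper": [1,1,1,1,1,1]
}}

```text
time: 11.37
position: [0.4995, -0.1691, 0.0792]
tool_rot: [0.96, 0.281, -0.0, 0.001]
ft_force: [-3.3, 0.9, 5.5]
grip_width: 0.0137
grip_force: 40.0
```

```bash
python3 -c "
from rig import status as s
o=s.get_obs();print(o['ft_force'],o['moment'],o['q'][5])"
```

```text
[-3.25421744  0.90313418  5.46945642] [0.07443947 0.65157976 0.30522226] 0.4639012158579474
```

Moment about z is rising (0.31), so the stop is near. A little further.

{"method": "arm_command", "body": {
  "delta_rot": [
    [0,0,1],
    [0,0,2],
    [0,0,3],
    [0,0,4],
    [0,0,4]
  ],
  "delta_pos": [
    [0,0,0],
    [0,0,0],
    [0,0,0],
    [0,0,0],
    [0,0,0]
  ],
  "gripper": [1,1,1,1,1]
}}

```text
time: 11.78
position: [0.4995, -0.1691, 0.0792]
tool_rot: [0.968, 0.249, -0.0, 0.001]
ft_force: [-2.9, 0.5, 5.6]
grip_width: 0.0137
grip_force: 41.3
```

```bash
python3 -c "
from rig import status as s
o=s.get_obs();print(o['ft_force'],o['moment'],o['q'][5])"
```

```text
[-2.86762222  0.48202794  5.58144633] [0.28046792 0.61272917 1.02512925] 0.5314934001093936
```

{"method": "arm_command", "body": {
  "delta_rot": [
    [0,0,1],
    [0,0,2],
    [0,0,3],
    [0,0,3]
  ],
  "delta_pos": [
    [0,0,0],
    [0,0,0],
    [0,0,0],
    [0,0,0]
  ],
  "gripper": [1,1,1,1]
}}

```text
time: 12.12
position: [0.4998, -0.169, 0.0793]
tool_rot: [0.975, 0.224, -0.0, 0.001]
ft_force: [-1.5, 1.6, 5.8]
grip_width: 0.0145
grip_force: 42.9
```

```bash
python3 -c "
from rig import status as s
o=s.get_obs();print(o['ft_force'],o['moment'],o['q'][5])"
```

```text
[-1.50588198  1.62164293  5.75026305] [0.33054259 0.51127064 1.10941926] 0.5835050484456636
```

The stop is firm: the moment has levelled at 1.1 N m and the bar has begun to twist in the pads. I'll ease back to flat, then open.

{"method": "arm_command", "body": {
  "delta_rot": [
    [0,0,-2],
    [0,0,-4],
    [0,0,-4],
    [0,0,-4],
    [0,0,-4],
    [0,0,-4],
    [0,0,-4],
    [0,0,-4],
    [0,0,-4],
    [0,0,-4]
  ],
  "delta_pos": [
    [0,0,0],
    [0,0,-0.001],
    [0,0,-0.001],
    [0,0,-0.001],
    [0,0,-0.001],
    [0,0,-0.001],
    [0,0,-0.001],
    [0,0,-0.001],
    [0,0,-0.001],
    [0,0,-0.001]
  ],
  "gripper": [1,1,1,0,-0.4,-0.4,-0.4,-0.4,-0.4,-0.4]
}}

```text
time: 12.95
position: [0.5, -0.1694, 0.08]
tool_rot: [0.967, 0.255, 0.0, 0.001]
ft_force: [0.4, 0.3, 0.2]
grip_width: 0.0527
grip_force: 0.0
```

{"method": "arm_command", "body": {
  "delta_rot": [
    [0,0,0],
    [0,0,0],
    [0,0,0],
    [0,0,0],
    [0,0,0],
    [0,0,0],
    [0,0,0],
    [0,0,0],
    [0,0,0]
  ],
  "delta_pos": [
    [0,0,0],
    [0,0,0],
    [0,0,-0.01],
    [0,0,-0.025],
    [0,0,-0.05],
    [0,0,-0.08],
    [0,0,-0.11],
    [0,0,-0.13],
    [0,0,-0.13]
  ],
  "gripper": [-0.4,-0.4,-0.4,-0.4,-0.4,-0.4,-0.4,-0.4,-0.4]
}}

```text
time: 13.7
position: [0.5025, -0.1705, 0.2152]
tool_rot: [0.967, 0.256, 0.004, 0.005]
ft_force: [0.2, -0.2, 0.7]
grip_width: 0.0609
grip_force: 0.0
```

```bash
python3 - <<'E'
from go import *
from fit import circ
c=snap('side','side5'); i=c['pixels']; B=np.array([.498,-.169,.0]); u,v=proj(c,B+[0,0,.05]).astype(int); x0,y0=u-45,v-50;K=6
k=cv2.resize(i[y0:y0+95,x0:x0+90],None,fx=K,fy=K,interpolation=cv2.INTER_CUBIC)
z=lambda p:((p-[x0,y0]+.5)*K-.5).round().astype(int)
for h,r in((.014,.055),(.074,.055)): cv2.polylines(k,[z(circ(c,B+[0,0,h],r))],True,(0,0,255),1)
cv2.imwrite('pics/g5.png',k); print(status.get_obs()['grip_width'])
E
```

```text
stand [0.5098 0.1358 0.8831] [ 0.4613  0.5011 -0.2328 -0.7098 -0.5459 -0.0416  0.2891  0.23  ]
base [ 0.4983 -0.1694] [ 1.2933 -0.0401 -0.9902 -0.8545 -0.3374  0.3987  0.3307 -0.3102  0.3513]
tin [ 0.497  -0.1695  0.06  ]
L [(np.float64(0.047169441117409304), np.float64(64.61919135868558)), (np.float64(0.04558424630143816), np.float64(100.05574092387587))]
R [(np.float64(0.04615798400783985), np.float64(-80.45937282059938)), (np.float64(0.04656227773021202), np.float64(-117.51269684322692))]
0.06088591257271385
```

View pics/g5.png

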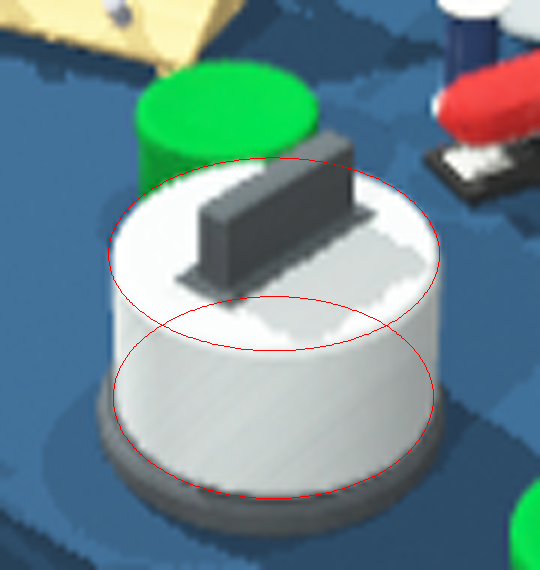

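The cover is home on the disc and upright: its edges at x 113 and 437, the disc's at 98 and 443. That is about 1.5 mm off centre. The bar has turned and the fingers are clear.

```bash
python3 -c "
from rig import robot
print(robot.hand_in())"
```

```text
the job is handed in; nothing more can be done
None
```

I handed the job in: the cover is home over the tin, turned about 0.9 rad clockwise to a firm stop and released, and nothing else was seen to move. The hand-in returned no verdict.

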